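# Half-light check of a leaded glass panel on the light box

## Task

Set up the half-lit check of the small stained-glass panel on the light box: with the shutter still shut, push the panel square and flush into the corner of the two pine battens, and only then draw the red shutter knob towards the front of the box until the shutter is half open at the yellow mark, without opening it much beyond that. The shutter springs shut if let go, so hold it steady at half: the job finishes while you are still holding the knob there, with the panel still flush in its corner and the glass cutter, blue offcut and foil roll left lying on the box where they are.

Things in the scene. Friction and masses are not known exactly. Their poses are not given: they have to be found in the camera images.
- lightbox: Grey light box, 340 mm (its x, front to back) x 400 mm (its y) x 70 mm high, fixed to the table. Origin under its centre; x points to its back, away from its front with the rocker switch, y to its left, z up. Deck 70 mm above the origin. A slot along x at y = -140 mm carries the shutter knob. Tubs (85 mm), tools and a bottle stand on the table around it.
- corner (a point): Inside corner of two pine battens (24 mm wide, 16 mm high) on the deck, at its back left: point on the deck surface at (+140, +165, +70) mm in the light box's frame, axes parallel to the box's. From here the back batten's inner face runs 208 mm towards the box's -y, the left batten's 220 mm towards its -x.
- window (a point): Centre of the lit window (84 mm in x, 114 mm in y, flush clear pane), on the deck surface, at (+80, +90, +70) mm in the light box's frame, axes parallel to the box's. When the panel is home in the corner its centre is right above this point (7 mm up) and its axes are parallel to the box's.
- panel_center (a point): Small stained-glass panel with a bright metal edge, 120 mm (its x) x 150 mm (its y) x 14 mm thick, about 0.3 kg, lying flat and loose on the deck; its centre starts 22 to 52 mm (x) and 22 to 60 mm (y) short of home and it is turned by up to 0.22 rad. The point is its centre, half-way up, 7 mm above the deck; x and y along its edges, z up.
- shutter (a joint): How far the shutter is open, in m: 0 shut (as it starts), 0.040 half open, 0.080 fully open. The black shutter blade slides under the window; it opens along the light box's -x (towards its front). A spring of 110 N/m pushes it shut with 2.2 N when shut, 6.6 N at half, 11 N fully open, plus 0.3 N of friction.
- knob_center (a point): The shutter's red round knob: 24 mm diameter from 13 to 38 mm above the deck, narrower stem below, top at 40 mm. The point is on its axis, 24 mm above the deck; axes parallel to the light box's. Shut, it is at (+60, -140, +94) mm in the light box's frame, at half at x = +20 mm, fully open at x = -20 mm. The deck round it is free for at least 30 mm on every side.
- half_mark (a point): Where the middle of the knob (24 mm above the deck) stands when the shutter is half open; a long yellow tick on the deck just right of the slot shows the same position, with short white ticks for shut and fully open.
- glass_cutter: glass cutter with a brown handle, 12 x 142 x 12 mm, lying on the near strip of the light box, origin under the middle; leave alone
- blue_offcut: blue glass offcut 32 x 55 x 4 mm, lying on the near right part of the light box, origin under its centre; leave alone
- foil_roll: flat roll of copper foil, 52 mm across, 9 mm high, lying at the back right of the light box, behind the knob, origin under its centre; leave alone
Mind the look-alikes: they are no part of the job. There is more than one size of the part that bears panel_center; the job needs the larger.

How it is judged (in metres and radians):
On the way, in this order (a step that is already met when the one before it is completed fails the run):
1. the panel is square and flush in the corner, with the shutter still shut (x of panel_center in the frame of window between -0.003 and 0.003 m and y of panel_center in the frame of window between -0.003 and 0.003 m and z of panel_center in the frame of window below 0.01 m and angle between the x axis of panel_center and the x axis of window, either way round below 0.025 rad and value of joint shutter below 0.006 m), for 0.3 s.
2. the shutter is held half open by the fingers (value of joint shutter between 0.035 and 0.045 m and velocity of joint shutter between -0.01 and 0.01 m/s and contact force between the fingers and shutter above 3 N and x of panel_center in the frame of window between -0.003 and 0.003 m and y of panel_center in the frame of window between -0.003 and 0.003 m and z of panel_center in the frame of window below 0.01 m and angle between the x axis of panel_center and the x axis of window, either way round below 0.025 rad), for 0.5 s.
At the end, for the whole second after the job is handed in: The shutter is 35 to 45 mm open (half is 40), at rest (under 10 mm/s), and the fingers bear on the knob with more than 3 N; the panel lies flat, its centre within 3 mm of its home in both directions and square to the battens within 0.025 rad (all of step 2); the arm keeps its last pose, push and grip.
It fails at once if the shutter is opened (over 12 mm) while the panel is not in its corner (over 6 mm or 0.05 rad off) (value of joint shutter above 0.012 m and not (x of panel_center in the frame of window between -0.006 and 0.006 m and y of panel_center in the frame of window between -0.006 and 0.006 m and z of panel_center in the frame of window below 0.01 m and angle between the x axis of panel_center and the x axis of window, either way round below 0.05 rad)).
It fails at once if the shutter is opened well beyond half (over 52 mm) (value of joint shutter above 0.052 m).
It fails at once if the glass cutter, blue offcut or foil roll is shifted by more than 25 mm (distance of any of glass_cutter, blue_offcut, foil_roll from where it was at the start of the episode above 0.025 m).
It also fails if it takes over 51 s, if anything falls off the work surface, if the arm or the gripper's body presses on something with over 40 N, if the wrist force passes 120 N, or if a joint passes its speed limit or range.

## Robot

A 6-joint arm with a two-finger parallel gripper is mounted at the origin on the work surface. World frame = base frame: x ahead of the robot, y to its left, z up, the work surface at z = 0. Lengths are in m, angles in degrees, forces in N, time in s.
With the tool pointing down it reaches from about 0.325 to 0.85 m from the base axis. Payload 15.5 kg.
Tool frame: the origin (TCP) lies midway between the tips of the shut fingers; the grasp point (between the pads) lies 19 mm behind it; z points along the fingers, y is the line along which they close (so a half turn about z gives the same grasp; the last joint's range is limited). The gripper opens to 91 mm and grips with 3 to 60 N. Pads are 32 mm wide; open, the fingers measure 118 mm over their backs; the gripper's body (76 mm by 178 mm) begins 60 mm behind the grasp point.
Start: joints at [61.793, 28.281, 77.091, -0, 74.628, -5.472], TCP at [0.242, 0.576, 0.214] pointing down, gripper open.
Joint ranges: [-166.48, 166.48], [-47.26, 123.95], [12.59, 153.08], [-70.14, 250.14], [6.76, 159.57], [-176.63, 176.63]. Speed limits (degrees/s): [108.29, 108.29, 147.25, 172.46, 172.46, 172.46].

## Interface

Orientations are given as a 3x3 rotation matrix whose columns are the frame's x, y, z axes.
In Python, from bench import ctrl gives the robot as it stands. The module is installed in compiled form; this text tells all that it offers. Calls block until the motion is done:
- ctrl.goto(position, orientation): joint-space move of the TCP to a pose.
- ctrl.move_l(position, vel=0.15, ori=None, contact_N=None): straight line of the TCP; ori=None keeps the orientation; vel is the mean speed in m/s. With contact_N (N) it stops when the force on the tool has changed by that much, and returns True; else False.
- ctrl.movej(angles): joint-space move.
- ctrl.command_gripper(opening): opening from 0.0 (shut) to 1.0 (fully open); the grip force is fixed at half the most; returns when the fingers have stopped.
- ctrl.sleep(seconds).
- ctrl.ik(position, orientation): joint angles nearest the present ones, or None.
- ctrl.read_camera(name): name is "scene" or "top" or "wrist"; returns the picture (384x512x3 uint8, blue, green, red); there is no depth.
- ctrl.camera_params(name): a dict with "fx", "fy", "cx", "cy" (pixels), "pose" (4x4, takes a point from camera to world coordinates); the wrist camera has in their place "T_tool_cam" (4x4, takes a point from camera to tool coordinates, whose origin is the TCP and whose axes are the flange's). Camera axes: x right, y up, looking along -z (the intrinsics and any distortion apply to the point x, -y, -z); pixel columns grow to the right and rows downward; lengths in m; the calibration is good to about 2 mm. The wrist camera is an equidistant fisheye: a pixel r from the principal point sees the ray r / f radians off the axis. A picture is of the moment at which its call begins: read the wrist's pose just before it. camera_params takes no time and is no camera call.
A pose or a line that the arm cannot do raises ctrl.MotionError and nothing moves.
- ctrl.sign_off(): hands the job in; it is judged then, once.
Readings, each from a call of its own:
- ctrl.current_t(): time.
- ctrl.current_q(): joint angles.
- ctrl.current_dq(): joint speeds.
- ctrl.current_effort(): joint torques, N m.
- ctrl.current_tool_pos(): TCP position.
- ctrl.current_eef_rot(): TCP orientation.
- ctrl.current_contact_force(): force on the tool from outside, world axes, zero at the start.
- ctrl.current_wrist_torque(): the same for the moment, N m.
- ctrl.current_grip_width(): opening from 0.0 (shut) to 1.0 (fully open).
- ctrl.current_grasp_force(): force on a finger pad.
Only numpy, scipy, OpenCV 4.12 (cv2) and the standard library are available. Lean on these libraries where they do the work, as an engineer would, in place of code of your own. Each camera call takes 0.05 s, during which the arm holds its last target. There are 200 camera calls.

## Working session

There is one attempt and no reset: what is moved stays moved. The work goes in short steps, each a Python script; the robot and the scene stay as the last script left them, time stands still between calls to the robot, and variables do not carry over. Pictures are saved under pics/ and viewed, at most 10 in all, crops included, and the job is handed in when it is done.

```bash
mkdir -p pics; python3 - <<'E'
from bench import ctrl
import cv2,numpy as np
for n in("scene","top"):
    cv2.imwrite(f"pics/{n}0.png",ctrl.read_camera(n)); p=ctrl.camera_params(n); print(n,{k:(np.round(v,4).tolist()) for k,v in p.items()})
print({k:np.round(v,4).tolist() for k,v in ctrl.camera_params("wrist").items()}); print(ctrl.current_t(), ctrl.current_eef_rot().round(3))
E
```

```text
scene {'fx': 386.2815, 'fy': 386.2815, 'cx': 257.1303, 'cy': 192.1054, 'pose': [[0.179, -0.5452, 0.819, 1.3363], [0.9837, 0.0846, -0.1587, -0.1923], [0.0172, 0.834, 0.5514, 0.5984], [0.0, 0.0, 0.0, 1.0]]}
top {'fx': 410.4077, 'fy': 410.4077, 'cx': 254.1412, 'cy': 192.1134, 'pose': [[-0.0074, 0.9832, -0.1826, 0.3506], [-0.9999, -0.006, 0.0084, -0.0411], [0.0072, 0.1827, 0.9831, 1.1211], [0.0, 0.0, 0.0, 1.0]]}
{'fx': 297.3186, 'fy': 297.3186, 'cx': 257.0821, 'cy': 194.0536, 'T_tool_cam': [[0.0001, 0.9552, 0.2959, 0.0853], [1.0, -0.0001, -0.0001, 0.0002], [-0.0001, 0.2959, -0.9552, -0.1709], [0.0, 0.0, 0.0, 1.0]]}
0.1 [[-0.922  0.386 -0.001]
 [ 0.386  0.922 -0.001]
 [ 0.    -0.001 -1.   ]]
```

View pics/top0.png

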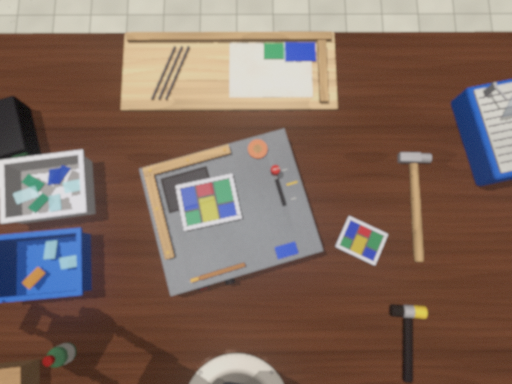

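View pics/scene0.png

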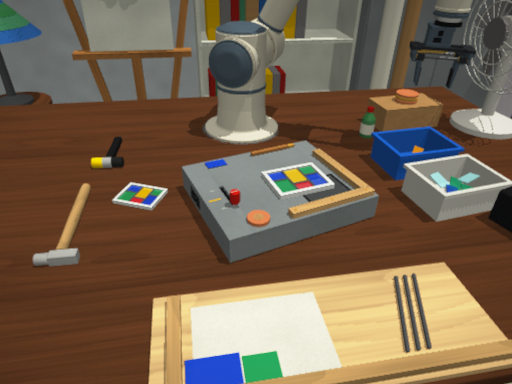

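The panel candidates are the one on the box at top (208,201), the small white-edged look-alike on the table at (362,240), and the loose glass and sheets at (270,70). The one lying on the box deck is the target. Knob is at (276,170), foil roll (258,148), offcut (287,250), cutter (218,272).

```bash
cat > h.py <<'E'
from bench import ctrl
import cv2,numpy as np
def ray(n,px,z,pose=None):
    """pixels -> world points on plane z"""
    p=ctrl.camera_params(n); px=np.atleast_2d(np.array(px,float))
    u=(px[:,0]-p["cx"])/p["fx"]; v=(px[:,1]-p["cy"])/p["fy"]
    if n=="wrist":
        r=np.hypot(u,v)+1e-9; d=np.c_[u/r*np.sin(r),-v/r*np.sin(r),-np.cos(r)]; T=pose@p["T_tool_cam"]
    else: d=np.c_[u,-v,-np.ones(len(u))]; T=p["pose"]
    d=d@T[:3,:3].T; o=T[:3,3]
    return (o+d*((z-o[2])/d[:,2])[:,None])[:,:2]
def tool():
    T=np.eye(4); T[:3,:3]=ctrl.current_eef_rot(); T[:3,3]=ctrl.current_tool_pos(); return T
def mask(im,lo,hi):
    return cv2.inRange(cv2.cvtColor(im,cv2.COLOR_BGR2HSV),np.array(lo),np.array(hi))
def big(m):
    return max(cv2.findContours(m,cv2.RETR_EXTERNAL,cv2.CHAIN_APPROX_NONE)[0],key=cv2.contourArea)
E
python3 - <<'E'
from h import *
im=cv2.imread("pics/top0.png"); hsv=cv2.cvtColor(im,cv2.COLOR_BGR2HSV)
for q in[(240,250),(208,270),(262,180),(195,270),(205,150),(160,220),(276,170),(237,186),(232,283),(100,250),(150,260)]: print(q,hsv[q[1],q[0]])
g=cv2.resize(im[115:305,125:335],None,fx=2.8,fy=2.8,interpolation=cv2.INTER_CUBIC); cv2.imwrite("pics/c1.png",g)
E
```

```text
(240, 250) [120   5 156]
(208, 270) [120   5 159]
(262, 180) [120   3 149]
(195, 270) [120   5 160]
(205, 150) [ 16  83 176]
(160, 220) [ 17  92 203]
(276, 170) [  2 135 206]
(237, 186) [105   3 148]
(232, 283) [ 5 63 69]
(100, 250) [ 0 77 79]
(150, 260) [ 10 126 111]
```

View pics/c1.png

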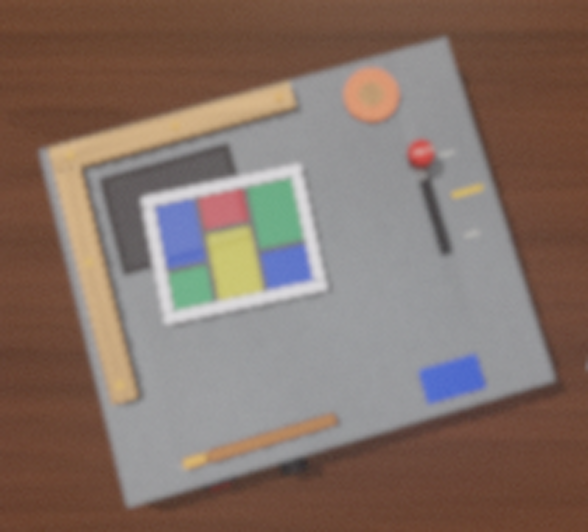

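The close crop confirms the choice: the panel with the bright edge lies on the deck, short of the batten corner. The knob is at its white "shut" tick and the yellow half tick is to the right. Next I locate the box and look closer with the wrist camera.

```bash
cat >> h.py <<'E'
def R(yaw,k=0):
    """tool down; tool x at yaw+k*90deg"""
    a=yaw+k*np.pi/2; c,s=np.cos(a),np.sin(a)
    return np.array([[c,s,0],[s,-c,0],[0,0,-1.]])
def boxfit(im,n,pose=None):
    m=mask(im,(0,0,110),(179,25,185)); m=cv2.morphologyEx(m,cv2.MORPH_OPEN,np.ones((3,3)))
    c=cv2.convexHull(big(m))[:,0]
    q=cv2.minAreaRect(ray(n,c,.07,pose).astype(np.float32)*1000); return q,c
E
python3 - <<'E'
from h import *
im=cv2.imread("pics/top0.png")
q,c=boxfit(im,"top"); print(q,cv2.boxPoints(q))
k=big(mask(im,(0,150,120),(6,255,255))); k=k.mean(0)[0]; print("knob px",k,ray("top",k,.1))
y=big(mask(im[170:195,275:305],(20,90,120),(35,255,255))).mean(0)[0]+[275,170]; print("tick",ray("top",y,.07))
e=cv2.boxPoints(q)/1000
i=[max(e,key=lambda p:p@np.array(d)) for d in([1,1],[1,-1],[-1,-1],[-1,1])]
yaw=np.arctan2(*(i[0]-i[3]+i[1]-i[2])[::-1]); print("yaw",yaw, "c",e.mean(0))
for kk in range(4):
    a=ctrl.ik([*e.mean(0),.26],R(yaw,kk)); print(kk,None if a is None else np.round(a,1))
E
```

```text
((502.2465515136719, 14.277053833007812), (340.5359802246094, 401.0845642089844), 15.864461898803711) [[ 283.64313  160.63599]
 [ 393.28467 -225.17169]
 [ 720.85    -132.08188]
 [ 611.20844  253.7258 ]]
knob px [ 47.         360.57692308] [[0.14173521 0.43849145]]
tick [[ 0.56996018 -0.14812248]]
yaw 0.2768871 c [0.50224656 0.01427706]
0 [-5.2 15.7 90.2 -0.  74.1 69. ]
1 [ -5.2  15.7  90.2  -0.   74.1 -21. ]
2 [  -5.2   15.7   90.2   -0.    74.1 -111. ]
3 [ -5.2  15.7  90.2  -0.   74.1 159. ]
```

```bash
python3 - <<'E'
from h import *
ctrl.goto([.502,.014,.28],R(.277,0)); ctrl.sleep(.3)
T=tool(); im=ctrl.read_camera("wrist"); np.save("T1.npy",T); cv2.imwrite("pics/w1.png",im); print(ctrl.current_t())
E
```

```text
2.675
```

View pics/w1.png

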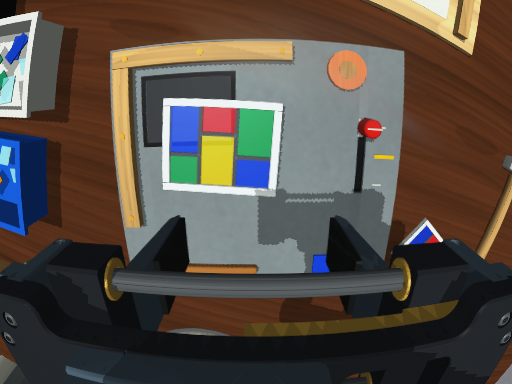

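The wrist view shows the panel centred near (222,146), the knob at (370,128) and the yellow tick at (384,157). The back deck corners are at (110,52) and (405,51), and the batten inner corner is near (131,66). Next I turn these into box-frame coordinates.

```bash
cat >> h.py <<'E'
C=np.array([.50225,.01428]); YAW=.2769
def tobox(p,c=None,y=None):
    c=C if c is None else c; y=YAW if y is None else y
    return (np.atleast_2d(p)-c)@np.array([[np.cos(y),-np.sin(y)],[np.sin(y),np.cos(y)]])
def toworld(x,y,z): 
    c,s=np.cos(YAW),np.sin(YAW); return [C[0]+c*x-s*y,C[1]+s*x+c*y,z]
def panel(im,pose):
    m=mask(im,(0,0,215),(179,30,255)); m[:, :150]*=(np.arange(384)[:,None]<240).astype(np.uint8)
    m[240:]=0; m[:,330:]=0; m[:,:112]=0
    c=big(m)[:,0]; q=cv2.minAreaRect((tobox(ray("wrist",c,.084,pose))*1000).astype(np.float32)); return q
E
python3 - <<'E'
from h import *
T=np.load("T1.npy"); im=cv2.imread("pics/w1.png")
print("panel",panel(im,T), cv2.boxPoints(panel(im,T)))
print("deck corners",tobox(ray("wrist",[(110.5,51.5),(405,50.5)],.07,T))*1e3)
b=mask(im,(10,60,120),(25,200,255)); b[235:]=0; b[:,300:]=0
c=big(b)[:,0]; p=tobox(ray("wrist",c,.086,T))*1e3
print("batten range",p.min(0),p.max(0))
# inner faces top edge: sample rows/cols
for col in(160,200,250,280): print("back inner",(tobox(ray("wrist",[col,np.where(b[:110,col])[0].max()+.5],.086,T))*1e3).round(1))
for r in(90,130,170,210): print("left inner",(tobox(ray("wrist",[np.where(b[r,:145])[0].max()+.5,r],.086,T))*1e3).round(1))
y=mask(im[140:175,370:400],(22,100,150),(35,255,255)); y=big(y).mean(0)[0]+[370,140]
print("tick",tobox(ray("wrist",y,.07,T))*1e3)
k=mask(im[100:150,340:395],(0,120,60),(8,255,255))|mask(im[100:150,340:395],(172,120,60),(179,255,255))
(cx,cy),r=cv2.minEnclosingCircle(big(k)); print("knob",cx+340,cy+100,r,tobox(ray("wrist",(cx+340,cy+100),.1,T))*1e3)
E
```

```text
panel ((36.316890716552734, 48.341617584228516), (149.03857421875, 109.16155242919922), 85.85172271728516) [[-23.511461 -22.034184]
 [ 85.36411  -29.930698]
 [ 96.14524  118.71742 ]
 [-12.730331 126.61394 ]]
deck corners [[ 168.28564198  200.50462488]
 [ 170.41907317 -200.59642521]]
batten range [-79.21907821 -41.08501031] [163.8694615  190.32388681]
back inner [[140.  121.6]]
back inner [[140.   70.3]]
back inner [[139.4   9.5]]
back inner [[139.7 -26.5]]
left inner [[109.7 165.7]]
left inner [[ 57.3 166.7]]
left inner [[  3.8 167. ]]
left inner [[-52.9 166.4]]
tick [[  19.69643009 -173.03066469]]
knob 369.13978576660156 128.2849464416504 11.929718017578125 [[  59.51192538 -136.92497516]]
```

The box frame agrees to about 1 mm: battens at 140/166, tick at x=20. The panel centre is about (31,48) mm, turned roughly -4°. First push is towards the back batten with open fingers.

```bash
cat >> h.py <<'E'
def at(): return (tobox(ctrl.current_tool_pos()[:2])[0]*1e3).round(1)
def L(x,y,z,v=.15,n=None):
    h=ctrl.move_l(toworld(x/1e3,y/1e3,z/1e3),vel=v,contact_N=n); print(h,at(),ctrl.current_contact_force().round(1)); return h
def look(tag):
    ctrl.sleep(.2); T=tool(); im=ctrl.read_camera("wrist"); cv2.imwrite(f"pics/{tag}.png",im); np.save(f"{tag}.npy",T); print("panel",panel(im,T),ctrl.current_t()); 
E
python3 - <<'E'
from h import *
Rb=R(YAW,0)
ctrl.goto(toworld(-.078,.048,.15),Rb); L(-78,48,75)
L(16,48,75,.05,10)
L(-15,48,75,.15); L(-15,48,150,.2)
ctrl.command_gripper(0.0)
L(78,-75,150,.25); L(78,-75,75,.15)
L(78,16,75,.05,10)
ctrl.sleep(.2); print(at(),ctrl.current_t())
L(78,-30,75); L(78,-30,200,.25); L(0,14,280,.25); look("w2")
E
```

```text
False [-76.9  47.6] [-0.9 -0.7 -0.6]
True [ 3.  48.3] [-0.2  0.  -0.5]
False [-15.2  48. ] [ 0.1 -0.1  0.4]
False [-14.3  47.9] [ 0.2  0.5 -0.8]
False [ 77.1 -74.2] [-0.4  0.2 -0.7]
False [ 78.2 -74.7] [ 0.2 -0.5  0.4]
True [78.   6.1] [ 0.4 -4.4  2.8]
[78.   6.1] 10.6917
False [ 77.7 -30.3] [ 0.7 -0.2  1.4]
False [ 77.8 -29.3] [ 0.2 -0.5 -0.8]
False [ 0.3 13.8] [ 0.1  0.4 -0.6]
panel ((74.17347717285156, 91.2879409790039), (107.75840759277344, 148.32020568847656), 0.15634234249591827) 12.6167
```

View pics/w2.png

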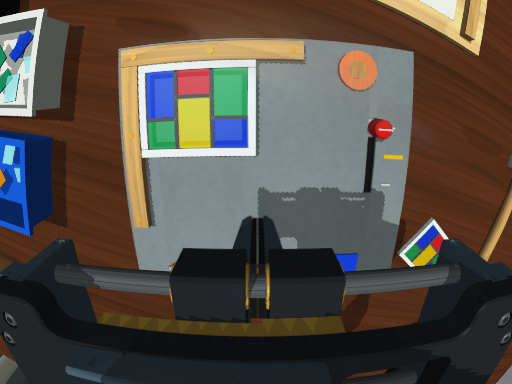

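```bash
python3 - <<'E'
from h import *
T=np.load("w2.npy"); im=cv2.imread("pics/w2.png")
for r in range(50,72): print(r,im[r,165],im[r,230],(tobox(ray("wrist",[200,r+.5],.084,T))*1e3).round(1))
print()
for c in range(132,150): print(c,im[90,c],im[150,c],(tobox(ray("wrist",[c+.5,120],.084,T))*1e3).round(1))
g=cv2.resize(im[35:170,110:270],None,fx=4.4,fy=4.4,interpolation=cv2.INTER_CUBIC); cv2.imwrite("pics/c2.png",g)
E
```

```text
50 [112 178 218] [115 177 214] [[152.3  84.1]]
51 [109 171 212] [113 174 213] [[151.   84.1]]
52 [109 171 212] [112 172 209] [[149.7  84.1]]
53 [108 172 212] [113 173 210] [[148.5  84.1]]
54 [107 170 211] [115 177 213] [[147.2  84.1]]
55 [107 170 210] [115 176 213] [[145.9  84.1]]
56 [107 170 211] [112 170 206] [[144.6  84.1]]
57 [112 179 221] [110 168 203] [[143.4  84.1]]
58 [115 182 225] [100 151 183] [[142.1  84.1]]
59 [112 181 222] [ 98 121 130] [[140.8  84.1]]
60 [109 177 216] [232 232 228] [[139.5  84.1]]
61 [107 172 212] [232 232 228] [[138.3  84.1]]
62 [ 84 139 175] [232 233 228] [[137.   84.1]]
63 [142 147 145] [234 233 229] [[135.7  84.1]]
64 [241 240 235] [235 235 230] [[134.5  84.1]]
65 [241 240 235] [236 235 230] [[133.2  84.1]]
66 [241 240 235] [232 233 228] [[131.9  84.1]]
67 [242 240 235] [157 168 153] [[130.7  84.1]]
68 [242 240 235] [120 181  89] [[129.4  84.1]]
69 [242 241 236] [123 186  86] [[128.2  84.1]]
70 [226 228 221] [113 178  77] [[126.9  84.1]]
71 [153  95  77] [107 172  71] [[125.6  84.1]]

132 [111 184 226] [ 99 166 207] [[ 69.7 175.5]]
133 [112 186 228] [102 170 211] [[ 69.6 174.1]]
134 [112 187 228] [107 178 220] [[ 69.5 172.6]]
135 [109 183 224] [111 184 225] [[ 69.4 171.2]]
136 [100 169 209] [109 182 224] [[ 69.3 169.8]]
137 [ 64 110 140] [104 175 217] [[ 69.2 168.3]]
138 [213 214 207] [ 95 161 201] [[ 69.1 166.9]]
139 [242 241 236] [ 99 167 208] [[ 69.  165.5]]
140 [242 241 236] [ 62 107 137] [[ 68.9 164.1]]
141 [242 241 236] [122 131 132] [[ 68.8 162.7]]
142 [242 241 236] [233 232 227] [[ 68.7 161.3]]
143 [242 241 236] [234 234 228] [[ 68.7 159.9]]
144 [238 237 231] [237 236 231] [[ 68.6 158.4]]
145 [149 152 144] [238 238 232] [[ 68.5 157. ]]
146 [137  92  76] [239 239 233] [[ 68.4 155.7]]
147 [219  94  57] [240 240 235] [[ 68.3 154.3]]
148 [227  94  54] [242 241 236] [[ 68.2 152.9]]
149 [228  94  54] [242 241 236] [[ 68.2 151.5]]
```

View pics/c2.png

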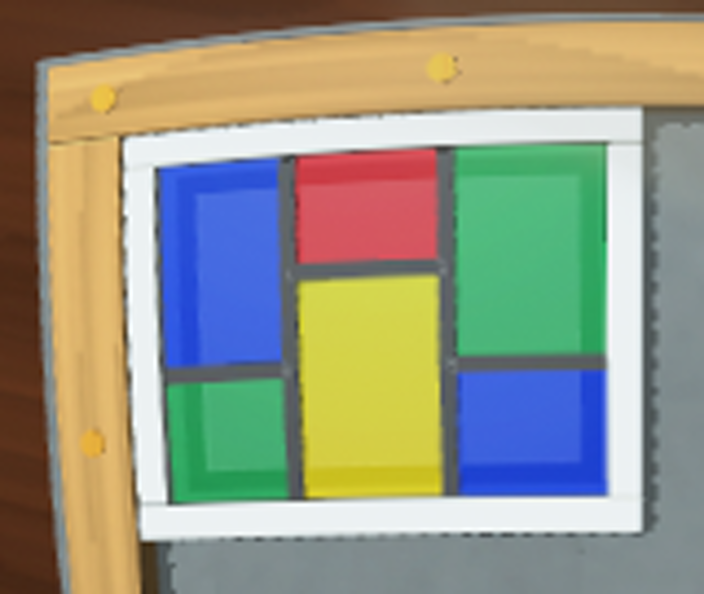

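The crop shows the panel flush against both battens, with the white rim meeting the wood along both inner faces. I'll give a last light squaring push, then grip the knob.

```bash
python3 - <<'E'
from h import *
ctrl.command_gripper(1.0)
L(-35,90,150,.25); L(-35,90,75,.15); L(16,90,75,.05,8); L(-30,90,75); L(-30,90,170,.25)
ctrl.command_gripper(0.5)
L(60,-139,170,.25)
if not L(60,-139,76,.1,8):
    ctrl.command_gripper(0.0); print("grip",ctrl.current_grip_width()*91,ctrl.current_grasp_force(),ctrl.current_contact_force().round(1),at())
print(ctrl.current_t())
E
```

```text
False [-34.1  89.6] [ 0.4 -0.2  0. ]
False [-34.3  89.6] [-0.2  0.4  0.4]
True [ 3.  90.1] [-1.  -0.3  0.7]
False [-29.9  90. ] [0.2 0.3 0.1]
False [-29.   89.9] [-0.5  0.3 -0.7]
False [  59.5 -138. ] [-0.3  0.2 -0.2]
False [  60.4 -139.2] [-0.4 -0.   0.5]
grip 23.49435144778435 30.000620170030743 [ 0.3 -2.6  3.2] [  60.2 -139.3]
20.5917
```

Gripped at 23.5 mm, the knob's diameter. The squaring push stopped at the same x (3.0), so the panel is home. Before opening the shutter I check the panel with the top camera, then pull 40 mm.

```bash
python3 - <<'E'
from h import *
im=ctrl.read_camera("top"); cv2.imwrite("pics/top1.png",im[130:300,130:335])
m=mask(im,(0,0,205),(179,30,255)); m[:,:140]=0; m[:,250:]=0; m[:150]=0; m[260:]=0
q=cv2.minAreaRect((tobox(ray("top",big(m)[:,0],.084))*1e3).astype(np.float32)); print(q)
a=at(); L(a[0]-40,a[1],76,.03); ctrl.sleep(.5)
print(a,at(),ctrl.current_grip_width()*91,ctrl.current_grasp_force(),ctrl.current_t())
im=ctrl.read_camera("wrist"); cv2.imwrite("pics/w3.png",im); cv2.imwrite("pics/s3.png",ctrl.read_camera("scene"))
E
```

```text
Traceback (most recent call last):
  File "h.py", line 17, in big
    return max(cv2.findContours(m,cv2.RETR_EXTERNAL,cv2.CHAIN_APPROX_NONE)[0],key=cv2.contourArea)
ValueError: max() iterable argument is empty
```

The arm hides the panel from the top camera. The w2 close-up and the repeat push already show it home, so I go ahead with the pull.

```bash
python3 - <<'E'
from h import *
a=at(); L(a[0]-40,a[1],76,.03); ctrl.sleep(.5)
print(a,at(),ctrl.current_grip_width()*91,ctrl.current_grasp_force(),ctrl.current_t())
cv2.imwrite("pics/w3.png",ctrl.read_camera("wrist")); im=ctrl.read_camera("scene"); cv2.imwrite("pics/s3.png",cv2.resize(im[130:270,170:400],None,fx=3,fy=3,interpolation=cv2.INTER_CUBIC))
E
```

```text
False [  20.8 -139.3] [6.8 2.1 5.4]
[  60.2 -139.3] [  20.8 -139.3] 23.002140413792965 30.000777690438554 22.6167
```

View pics/w3.png

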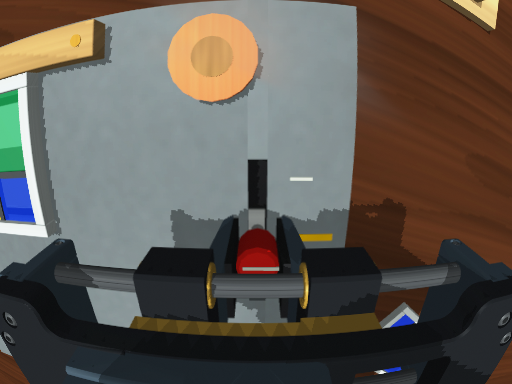

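View pics/s3.png

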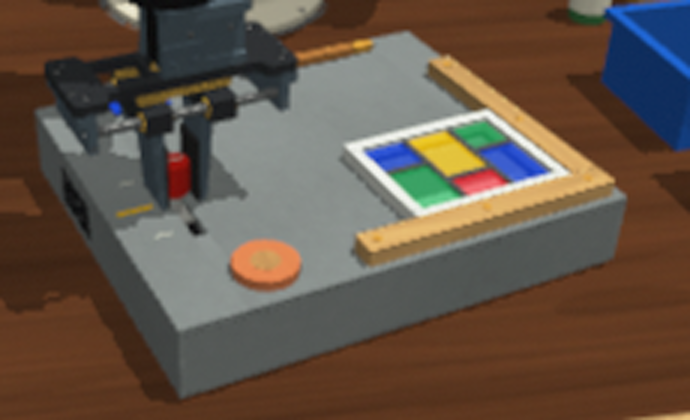

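In the wrist view the knob sits between the fingers, its white line at (261,268), next to the yellow tick at (317,237). In the scene view the panel is flush in its corner and the foil roll is untouched. One check of the knob position against the tick and for slip, then I hand in.

```bash
python3 - <<'E'
from h import *
T=tool(); p=tobox(ray("wrist",[(261,268)],.11,T))*1e3; t=tobox(ray("wrist",[(317,237)],.07,T))*1e3
f=np.mean([ctrl.current_contact_force()[:2]@[np.cos(YAW),np.sin(YAW)] for _ in range(20) if ctrl.sleep(.03) is None])
print(p,t,f,at(),ctrl.current_dq().round(2))
if abs(p[0,0]-20)<4 and 6<f<7.8: ctrl.sleep(.3); ctrl.sign_off(); print("signed",ctrl.current_t())
E
```

```text
[[  20.51242145 -140.55181522]] [[  19.493467   -178.44676075]] nan [  20.9 -139.3] [ 0.01 -0.08  0.01 -0.03  0.03 -0.07]
  return _methods._mean(a, axis=axis, dtype=dtype,
  ret = ret.dtype.type(ret / rcount)
```

The knob measures x = 20.5 mm against the mark at 20, with no slip. The force average failed because of a fault in my script, but the earlier reading of about 7 N fits half open.

```bash
python3 - <<'E'
from h import *
print(at(),ctrl.current_contact_force().round(1),ctrl.current_grasp_force()); print(ctrl.sign_off(),ctrl.current_t())
E
```

```text
[  20.9 -139.3] [5.6 1.4 5.7] 30.00072541530244
the job is handed in; nothing more can be done
the job is handed in; nothing more can be done
```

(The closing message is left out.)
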